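# Fit the drill guide plate on the dowel jig

## Task

Take the drill guide plate (the longest plate, with one large and one small hole) out of the slotted rack, where it stands on edge, lay it flat on the rubber mat and let go of it. Then take it afresh by its long edges and lower it gently, without dropping it, over the two pins of the drilling jig, large hole on large pin, until it lies flush on both steel blocks; let go and leave it there. Do not shift or knock over the other two plates in the rack or the two jars.

Things in the scene. Friction and masses are not known exactly. Their poses are not given: they have to be found in the camera images.
- plate_mid (a point): Drill guide plate: aluminium, 160 x 60 x 12 mm, about 0.29 kg, same on both faces, one large and one small through hole on its long centre line, four dark drill-bush dots between. The point is its middle, half-way through. x: the plate's normal; y: along its length to the large hole; z: across its width. It starts standing on a long edge in one of the rack's three slots, z up, top edge 72 mm up.
- big_hole (a point): Centre of the plate's large hole, 18 mm in diameter, 55 mm from plate_mid along +y, half-way through the thickness.
- small_hole (a point): Centre of the plate's small hole, 12 mm in diameter, 55 mm from plate_mid along -y, half-way through the thickness.
- rack_top (a point): Slotted wooden rack, fixed, 150 mm (x) by 100 mm (y), 34 mm high. The point is the centre of its top. Three slots run along its y axis at x = -55, 0 and +55 mm, each 16 mm wide, with their floor 12 mm above the table; the plates overhang its ends.
- mat_top (a point): Black rubber mat, fixed flat on the table in front of the robot between rack and jig, 270 mm (x) by 220 mm (y), 3 mm thick; the point is the centre of its top face. Its sides lie along the world's axes.
- jig_seat (a point): Drilling jig, fixed: plywood base 110 (x) x 200 (y) x 12 mm with two steel blocks 56 (x) x 38 (y) mm, tops 42 mm above the table, and between them, 4 mm lower, a pine blank 36 mm wide. The point is midway between the pins at block-top level; z up, y along the pins to the large one. Beside the blank the middle 80 mm are open for fingers on the plate's long edges.
- big_pin (a point): Large steel pin, 16 mm in diameter, standing 21 mm up from the block with its last 7 mm tapered to 10 mm; the point is its axis at the level of the block top, 55 mm from jig_seat along +y.
- small_pin (a point): Small steel pin, 10 mm in diameter, standing 21 mm up with its last 7 mm tapered to 4 mm; the point is its axis at the level of the block top, 55 mm from jig_seat along -y.
- short_mid (a point): Other plate in the rack, to be left alone: aluminium, 115 mm long, 45 mm high, 12 mm thick, with two equal 12 mm holes. The point is its middle; x normal, y along its length, z up.
- bar_mid (a point): Other plate in the rack, to be left alone: plain aluminium bar, 130 mm long, 50 mm high, 12 mm thick, no holes. The point is its middle; x normal, y along its length, z up.
- jar_screws_mid (a point): Glass jar of screws with a green lid, 72 mm in diameter, 105 mm high, standing beyond the mat; the point is its middle.
- jar_nails_mid (a point): Glass jar of nails with a white lid, 66 mm in diameter, 125 mm high, standing beyond the mat; the point is its middle.
There are look-alikes about, which are no part of the job. What is shaped like the part that bears jig_seat but yellow is not meant. What is shaped like the part that bears plate_mid but pink is not meant.

How it is judged:
On the way, in this order (a step that is already met when the one before it is completed fails the run):
1. the plate lies flat on the mat, let go of (angle between the x axis of plate_mid and the z axis of mat_top, either way round below 0.06 rad and z of plate_mid in the frame of mat_top below 0.012 m and x of plate_mid in the frame of mat_top between -0.135 and 0.135 m and y of plate_mid in the frame of mat_top between -0.11 and 0.11 m and contact force between the fingers and plate below 0.1 N), for 0.2 s.
2. the plate is flush on the jig, large hole on large pin, small hole on small pin (horizontal distance between big_hole and big_pin below 0.004 m and horizontal distance between small_hole and small_pin below 0.004 m and z of plate_mid in the frame of jig_seat between 0.004 and 0.008 m and angle between the x axis of plate_mid and the z axis of jig_seat, either way round below 0.03 rad), for 0.2 s.
At the end, for the whole second after the job is handed in: The plate lies flush on both blocks of the jig (its middle 6 mm above the seat within 2 mm, level within 0.03 rad), each hole within 4 mm of its own pin's axis, at rest and let go (all of step 2 and linear speed of plate below 0.02 m/s and contact force between the fingers and plate below 0.1 N); the robot touches nothing.
It fails at once if the plate drops onto the jig (faster than 0.4 m/s within 30 mm above its seat) (horizontal distance between plate_mid and jig_seat below 0.02 m and z of plate_mid in the frame of jig_seat below 0.036 m and linear speed of plate above 0.4 m/s).
It fails at once if another plate in the rack shifted by more than 30 mm or knocked over (distance of any of short_mid, bar_mid from where it was at the start of the episode above 0.03 m or angle between any of short_mid, bar_mid's own z axis and vertical above 0.4 rad).
It fails at once if a jar shifted by more than 30 mm or knocked over (distance of any of jar_screws_mid, jar_nails_mid from where it was at the start of the episode above 0.03 m or angle between any of jar_screws_mid, jar_nails_mid's own z axis and vertical above 0.4 rad).
It also fails if it takes over 58 s, if anything falls off the work surface, if the arm or the gripper's body presses on something with over 40 N, if the wrist force passes 120 N, or if a joint passes its speed limit or range.

## Robot

A 6-joint arm with a two-finger parallel gripper is mounted at the origin on the work surface. World frame = base frame: x ahead of the robot, y to its left, z up, the work surface at z = 0. Lengths are in m, angles in rad, forces in N, time in s.
With the tool pointing down it reaches from about 0.425 to 0.95 m from the base axis. Payload 3.5 kg.
Tool frame: the origin (TCP) lies at the very end of the fingers, on their centre line; the grasp point (between the pads) lies 19 mm behind it; z points along the fingers, y is the direction in which the jaws open and shut (so a half turn about z gives the same grasp; the last joint's range is limited). The gripper opens to 85 mm and grips with 20 to 120 N. Pads are 22 mm wide; open, the fingers measure 114 mm over their backs; the gripper's body (76 mm by 85 mm) begins 54 mm behind the grasp point. The pads swing forward as they close: fully open they stand 13 mm farther back than shut.
Start: joints at [1.093, 0.286, 1.577, -0, 1.279, -0.15], TCP at [0.217, 0.639, 0.231] pointing down, gripper open.
Joint ranges: [-2.77, 2.77], [-0.9, 2.22], [0.21, 2.48], [-1.53, 4.67], [0.24, 2.81], [-2.84, 2.84]. Speed limits (rad/s): [2.79, 2.79, 3.14, 3.14, 3.14, 3.14].

## Interface

Orientations are given as a unit quaternion [x, y, z, w].
In Python, from plant import ctrl, eyes, ticket gives the robot as it stands.
- The arm moves only by the tool send_rows, never from a script. Its arguments are lists of equal length, an entry for each row: "translation": the shift along the tool's x, y, z in units of 30 mm (1.0 is 30 mm), a list of three; "rotation": the turn, a rotation vector about the tool's x, y, z in units of 5 degrees (1.0 is 5 degrees), a list of three; "grip": the finger opening in mm, from 0 to 85.4. A call has 1 to 5 rows; each row shifts and turns the commanded pose from where the row before left it, along the tool's axes as they then stand; what a row does not reach is not made up. A row lasts 1/8 s, in which the tool goes at most 62.5 mm and 10.7 degrees, less where a joint would pass 70% of its speed; a pose out of reach is approached as far as the arm can. A call is refused whole if a number of a shift passes 1 or a number of a turn 1, either way. A call with a gripper value outside its range is refused whole. The fingers move at their own pace and stop on an object; "squeeze" is the grip in N (left out, the last holds). Time passes only in rows, so rows that do not move let the fingers close. It gives the time, the measured TCP pose, the force and the opening at its end, in the units of the state.
- ctrl.get_state(): the state, without advancing time (a new reading comes with each control period).
- eyes.read_camera(name): name is "scene" or "top"; returns a dict with "image" (400x640x3 uint8, blue, green, red), "mtx" (3x3 intrinsics, pixels), "dist_coeffs" ([k1, k2, p1, p2, k3] as OpenCV has them; the pictures are not rectified), "xyz" and "orientation" of the camera in the world. Camera axes: x right, y down, z forward; pixel columns grow to the right and rows downward; lengths in m; the calibration is good to about 2 mm. A picture is of the moment at which its call begins. There is no depth.
- ticket.sign_off(): hands the job in, once; it reports no verdict.
The state is a dict: "time": time; "qpos": joint angles; "dq": joint speeds; "joint_efforts": joint torques, N m; "eef_pos": TCP position; "tcp_rot": TCP orientation; "contact_force": force on the tool from outside, world axes, zero at the start; "wrist_torque": the same for the moment, N m; "opening": opening from 0.0 (shut) to 1.0 (fully open).
Only numpy, scipy, OpenCV 4.12 (cv2) and the standard library are available. Lean on these libraries where they do the work, as an engineer would, in place of code of your own. Each camera call takes 0.05 s, during which the arm holds its last target. There are 200 camera calls.

## Working session

There is one attempt and no reset: what is moved stays moved. The work goes in short steps, Python scripts to look and compute and a tool call to move; the robot and the scene stay as the last step left them, time stands still between calls to the robot, and variables do not carry over. Pictures are saved under pics/ and viewed, about 8 in all and at most 12, crops included, and the job is handed in when it is done.

Besides the shell and the picture viewer there is one more tool, called after "Call:" by a JSON object that holds its "name" and its "arguments", one argument or row to a line. send_rows: Moves the arm, as the interface text tells. Its arguments: {"type":"object","properties":{"translation":{"type":"array"},"rotation":{"type":"array"},"grip":{"type":"array"},"squeeze":{"type":"number"}},"required":["translation","rotation","grip"]}

```bash
mkdir -p pics; ls; cat > h.py <<'E'
import numpy as np, cv2, json
from scipy.spatial.transform import Rotation as R
from plant import ctrl, eyes, ticket
def snap(n,fn=None):
    c=eyes.read_camera(n)
    if fn: cv2.imwrite('pics/'+fn,c['image'])
    return c
def ray(c,px,z):
    u=cv2.undistortPoints(np.array(px,float).reshape(-1,1,2),np.array(c['mtx'],float),np.array(c['dist_coeffs'],float)).reshape(-1,2)
    d=R.from_quat(c['orientation']).apply(np.c_[u,np.ones(len(u))]); o=np.array(c['xyz'])
    return o+d*((z-o[2])/d[:,2])[:,None]
def proj(c,P):
    r=R.from_quat(c['orientation']).inv(); t=-r.apply(c['xyz'])
    return cv2.projectPoints(np.array(P,float).reshape(-1,1,3),r.as_rotvec(),t,np.array(c['mtx'],float),np.array(c['dist_coeffs'],float))[0].reshape(-1,2)
E
python3 - <<'E'
from h import *
for n in ('scene','top'):
    c=snap(n,n+'0.png'); print(n,c['xyz'],c['orientation'],np.array(c['mtx']).tolist(),c['dist_coeffs'])
print(ctrl.get_state())
E
```

```text
pics
scene [ 1.30120265 -0.1136329   1.0850155 ] [ 0.70596573  0.62615486 -0.22639478 -0.24142885] [[480.53147343550677, 0.0, 320.3322992540847], [0.0, 480.53147343550677, 205.4119172492484], [0.0, 0.0, 1.0]] [-0.14008695  0.          0.          0.          0.        ]
top [ 0.37697468 -0.0401348   1.05130549] [ 0.71594059 -0.69569867  0.04470081 -0.03787179] [[361.18870843895616, 0.0, 319.07759504941043], [0.0, 361.18870843895616, 208.80715128275187], [0.0, 0.0, 1.0]] [-0.04994513  0.          0.          0.          0.        ]
{'time': 0.1, 'qpos': array([ 1.09301016e+00,  2.87087897e-01,  1.57804796e+00, -1.88796819e-05,
        1.27861825e+00, -1.50001184e-01]), 'dq': array([-0.00023938, -0.00015631, -0.00377675, -0.00011043,  0.00013281,
       -0.00023315]), 'joint_efforts': array([ 5.46423144e-04, -4.07294047e+01, -2.93701243e+01, -1.41231726e-04,
        3.37787184e-03, -7.70555545e-06]), 'eef_pos': array([0.21700939, 0.63852526, 0.2300689 ]), 'tcp_rot': array([ 1.63156978e-01,  9.86599530e-01, -1.03070852e-03, -3.25093821e-04]), 'contact_force': array([-0.09608311, -0.23167121,  0.19366571]), 'wrist_torque': array([-0.0047788 ,  0.01490689, -0.03240304]), 'opening': 0.9999974660679467}
```

View pics/top0.png

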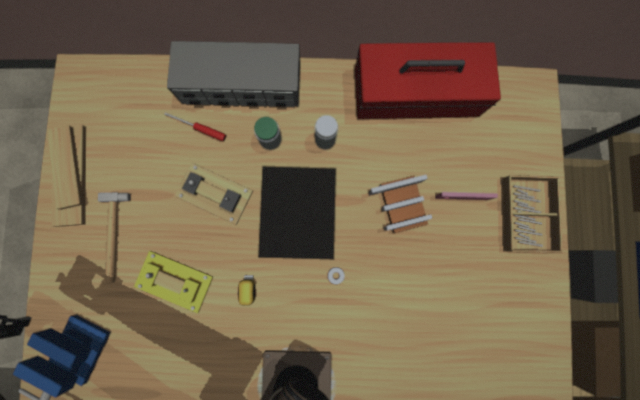

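View pics/scene0.png

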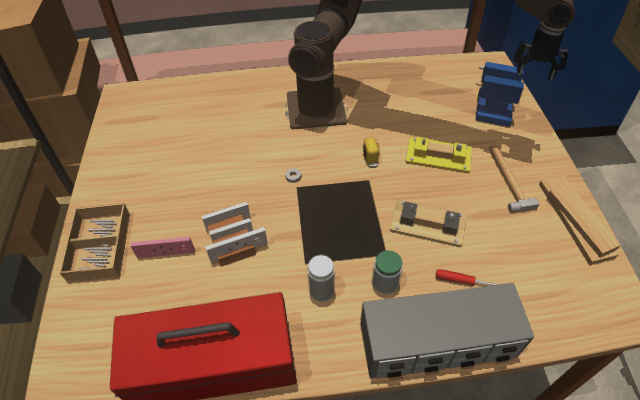

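Top view: plate candidates are the rack plates at (398,185), (403,204) and (408,223), and the pink look-alike at (467,196), which is out. For the jig, the wooden one is at (215,193) and the yellow look-alike at (172,280) is out. The crops should show which rack plate is longest and has unequal holes.

```bash
python3 - <<'E'
from h import *
a=cv2.imread('pics/scene0.png');b=cv2.imread('pics/top0.png')
f=lambda i,x,y,w,h,s:cv2.resize(i[y:y+h,x:x+w],None,fx=s,fy=s,interpolation=cv2.INTER_CUBIC)
A=f(a,190,195,90,75,4.4); B=f(b,360,165,90,75,4.4)
C=f(a,380,190,100,60,4); D=f(b,170,155,100,75,4) 
def fit(i):
    o=np.zeros((300,400,3),np.uint8); i=i[:300,:400]; o[:i.shape[0],:i.shape[1]]=i; return o
g=lambda i:np.clip(i.astype(float)*1.5,0,255).astype(np.uint8)
cv2.imwrite('pics/c1.png',g(np.vstack([np.hstack([fit(f(a,190,195,100,75,4)),fit(f(b,360,165,100,75,4))]),np.hstack([fit(f(a,380,185,100,75,4)),fit(f(b,170,155,100,75,4))])])))
E
```

```text
(no output)
```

View pics/c1.png

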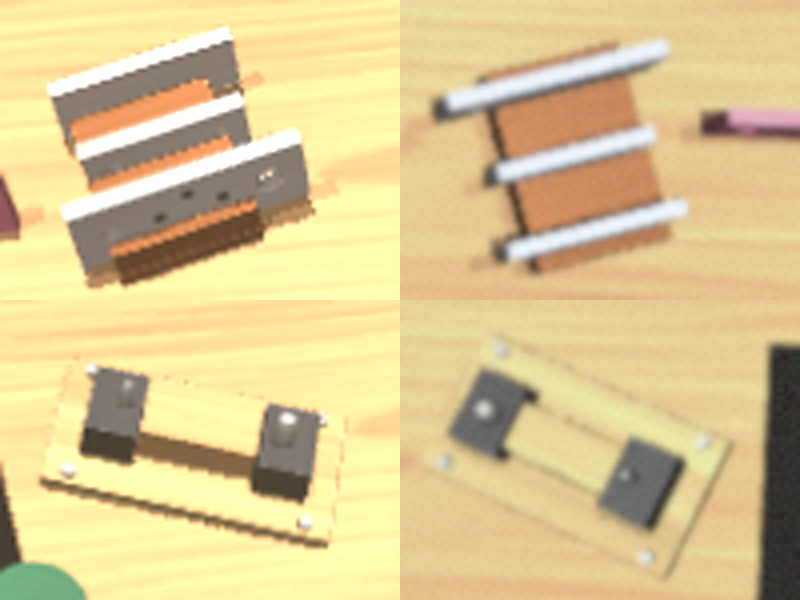

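```bash
python3 - <<'E'
from h import *
t=snap('top');s=snap('scene')
# plate top face in both
def rect(c,x,y,w,h,th,poly):
    g=cv2.resize(cv2.cvtColor(c['image'],cv2.COLOR_BGR2GRAY)[y:y+h,x:x+w],None,fx=8,fy=8,interpolation=cv2.INTER_CUBIC)
    hsv=cv2.resize(cv2.cvtColor(c['image'],cv2.COLOR_BGR2HSV)[y:y+h,x:x+w],None,fx=8,fy=8,interpolation=cv2.INTER_LINEAR)
    m=((hsv[...,1]<60)&(g>th)).astype(np.uint8)
    n,l,st,ce=cv2.connectedComponentsWithStats(m)
    for i in range(1,n):
        if st[i,4]>1200:
            (r)=cv2.minAreaRect(np.argwhere(l==i)[:,::-1].astype(np.float32))
            b=cv2.boxPoints(r); b=(b+.5)/8-.5+[x,y]
            e=sorted([(np.linalg.norm(b[k]-b[(k+1)%4]),k) for k in range(4)])[:2]
            mids=np.array([(b[k]+b[(k+1)%4])/2 for _,k in e]); mids=mids[mids[:,0].argsort()]
            P=ray(c,mids,poly); d=P[0]-P[1]
            print(mids.round(1).tolist(),P.round(4).tolist(),'mid',P.mean(0).round(4),'len',np.linalg.norm(d).round(4),'yaw',np.degrees(np.arctan2(d[1],d[0])).round(1))
rect(t,360,165,90,75,110,.072); print(); rect(s,190,195,90,75,150,.072)
for nm,c,p in(('top',t,[(191,182.25),(227,198.75)]),('scene',s,[(451.3,214.5),(411.6,206.5)])):
    P=ray(c,p,.063); d=P[0]-P[1]; print(nm,P.round(4).tolist(),P.mean(0),np.linalg.norm(d),np.degrees(np.arctan2(d[1],d[0])))
mt=ray(t,[(263,167),(337,168),(334,259),(259,257)],.003);print('mat',mt.round(3).tolist(),mt.mean(0))
print('jars',ray(t,[(266,129),(326,126)],.11).round(3))
cv2.imwrite('pics/c2.png',np.clip(1.6*cv2.resize(s['image'][222:268,200:272],None,fx=11,fy=11,interpolation=cv2.INTER_CUBIC).astype(float),0,255).astype(np.uint8))
E
```

```text
[[370.6, 190.3], [427.3, 176.4]] [[0.5475, -0.1884, 0.072], [0.5915, -0.3463, 0.072]] mid [ 0.5695 -0.2674  0.072 ] len 0.164 yaw 105.6
[[383.9, 208.1], [423.7, 197.7]] [[0.4993, -0.2255, 0.072], [0.5313, -0.336, 0.072]] mid [ 0.5153 -0.2807  0.072 ] len 0.115 yaw 106.1
[[386.2, 228.1], [431.8, 215.8]] [[0.4445, -0.2322, 0.072], [0.4817, -0.3581, 0.072]] mid [ 0.4631 -0.2951  0.072 ] len 0.1312 yaw 106.5

[[201.6, 217.3], [247.1, 202.6]] [[0.4944, -0.3601, 0.072], [0.4591, -0.2365, 0.072]] mid [ 0.4767 -0.2983  0.072 ] len 0.1285 yaw -74.1
[[208.8, 232.9], [250.3, 219.0]] [[0.5485, -0.3389, 0.072], [0.5167, -0.2291, 0.072]] mid [ 0.5326 -0.284   0.072 ] len 0.1143 yaw -73.8
[[205.2, 247.9], [264.2, 228.1]] [[0.5951, -0.3469, 0.072], [0.551, -0.1933, 0.072]] mid [ 0.5731 -0.2701  0.072 ] len 0.1598 yaw -74.0
top [[0.5571, 0.3108, 0.063], [0.5136, 0.2072, 0.063]] [0.53537141 0.25901065 0.063     ] 0.11228434908356134 67.21412060015979
scene [[0.5632, 0.3081, 0.063], [0.5225, 0.2074, 0.063]] [0.54285872 0.25775333 0.063     ] 0.10861595364405653 67.99388383190583
mat [[0.62, 0.121, 0.003], [0.624, -0.098, 0.003], [0.356, -0.096, 0.003], [0.355, 0.12, 0.003]] [0.48871908 0.01190218 0.003     ]
jars [[ 0.7    0.102  0.11 ]
 [ 0.714 -0.06   0.11 ]]
```

View pics/c2.png

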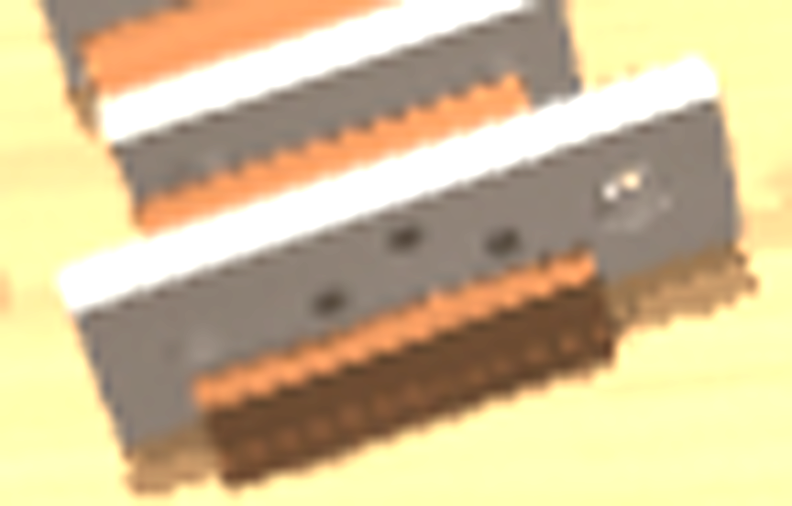

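The guide plate is the outer rack plate, mid about (0.571, -0.269). Its big hole (bigger, lit) is at crop (632,195), the world +y end, with a faint small hole at (205,345) and the bush dots between. The jig's large pin is also at the +y end. I'm moving to above the rack now.

Call:
{"name": "send_rows", "arguments": {
  "translation": [
    [-0.84, -0.99, 0],
    [-0.84, -0.99, 0],
    [-0.84, -0.99, 0],
    [-0.84, -0.99, 0],
    [-0.84, -0.99, 0]
  ],
  "rotation": [
    [0, 0, 0],
    [0, 0, 0],
    [0, 0, 0],
    [0, 0, 0],
    [0, 0, 0]
  ],
  "grip": [40, 40, 40, 40, 40],
  "squeeze": 60
}}

```text
time: 0.82
eef_pos: [0.289, 0.4566, 0.2311]
tcp_rot: [0.163, 0.987, -0.0, -0.0]
contact_force: [0.5, -0.2, 0.4]
opening: 0.47
```

Call:
{"name": "send_rows", "arguments": {
  "translation": [
    [-0.84, -0.99, 0],
    [-0.84, -0.99, 0],
    [-0.84, -0.99, 0],
    [-0.84, -0.99, 0],
    [-0.84, -0.99, 0]
  ],
  "rotation": [
    [0, 0, 0],
    [0, 0, 0],
    [0, 0, 0],
    [0, 0, 0],
    [0, 0, 0]
  ],
  "grip": [40, 40, 40, 40, 40]
}}

```text
time: 1.45
eef_pos: [0.3604, 0.2755, 0.2313]
tcp_rot: [0.163, 0.987, 0.0, 0.0]
contact_force: [1.2, -0.6, 0.2]
opening: 0.468
```

Call:
{"name": "send_rows", "arguments": {
  "translation": [
    [-0.84, -0.99, 0],
    [-0.84, -0.99, 0],
    [-0.84, -0.99, 0],
    [-0.84, -0.99, 0],
    [-0.84, -0.99, 0]
  ],
  "rotation": [
    [0, 0, 0],
    [0, 0, 0],
    [0, 0, 0],
    [0, 0, 0],
    [0, 0, 0]
  ],
  "grip": [40, 40, 40, 40, 40]
}}

```text
time: 2.08
eef_pos: [0.4319, 0.0944, 0.2313]
tcp_rot: [0.163, 0.987, 0.0, 0.0]
contact_force: [0.5, 0.1, 0.7]
opening: 0.468
```

Call:
{"name": "send_rows", "arguments": {
  "translation": [
    [-0.84, -0.99, 0],
    [-0.84, -0.99, 0],
    [-0.84, -0.99, 0],
    [-0.84, -0.99, 0],
    [-0.84, -0.99, 0]
  ],
  "rotation": [
    [0, 0, 0],
    [0, 0, 0],
    [0, 0, 0],
    [0, 0, 0],
    [0, 0, 0]
  ],
  "grip": [40, 40, 40, 40, 40]
}}

```text
time: 2.7
eef_pos: [0.5034, -0.0868, 0.2312]
tcp_rot: [0.163, 0.987, 0.0, -0.0]
contact_force: [0.7, 0.4, 0.3]
opening: 0.466
```

Call:
{"name": "send_rows", "arguments": {
  "translation": [
    [-0.84, -0.99, 0],
    [-0.84, -0.99, 0],
    [-0.84, -0.99, 0],
    [-0.84, -0.99, 0],
    [-0.84, -0.99, 0]
  ],
  "rotation": [
    [0, 0, 0],
    [0, 0, 0],
    [0, 0, 0],
    [0, 0, 0],
    [0, 0, 0]
  ],
  "grip": [40, 40, 40, 40, 40]
}}

```text
time: 3.32
eef_pos: [0.5749, -0.2679, 0.231]
tcp_rot: [0.163, 0.987, 0.0, -0.0]
contact_force: [0.3, 0.2, -0.2]
opening: 0.466
```

Call:
{"name": "send_rows", "arguments": {
  "translation": [
    [0, 0, 0],
    [0, 0, 0],
    [0, 0, 0],
    [0, 0, 0],
    [0, 0, 0]
  ],
  "rotation": [
    [0, 0, 1],
    [0, 0, 1],
    [0, 0, 1],
    [0, 0, 1],
    [0, 0, 1]
  ],
  "grip": [40, 40, 40, 40, 40]
}}

```text
time: 3.95
eef_pos: [0.5745, -0.2667, 0.231]
tcp_rot: [0.374, 0.927, 0.0, -0.0]
contact_force: [-0.3, 0.9, 0.4]
opening: 0.467
```

Call:
{"name": "send_rows", "arguments": {
  "translation": [
    [0, 0, 0.5],
    [0, 0, 0.5],
    [0, 0, 0.5],
    [0, 0, 0.5],
    [0, 0, 0.3]
  ],
  "rotation": [
    [0, 0, 1],
    [0, 0, 1],
    [0, 0, 1],
    [0, 0, 1],
    [0, 0, 1]
  ],
  "grip": [40, 40, 40, 40, 40]
}}

```text
time: 4.58
eef_pos: [0.5741, -0.2664, 0.1609]
tcp_rot: [0.566, 0.824, -0.0, -0.001]
contact_force: [-0.2, -0.7, 0.8]
opening: 0.472
```

Call:
{"name": "send_rows", "arguments": {
  "translation": [
    [0, 0, 0],
    [0, 0, 0]
  ],
  "rotation": [
    [0, 0, 1],
    [0, 0, 0]
  ],
  "grip": [40, 40]
}}

```text
time: 4.82
eef_pos: [0.5745, -0.2666, 0.1619]
tcp_rot: [0.6, 0.8, -0.0, -0.0]
contact_force: [-0.3, -0.2, 0.1]
opening: 0.468
```

```bash
cat >> h.py <<'E'
def to(target,yaw=None,q=True):
    """shift in tool units (30mm) to world target; yaw=desired tool-y yaw deg"""
    s=ctrl.get_state(); r=R.from_quat(s['tcp_rot']); M=r.as_matrix(); y=np.degrees(np.arctan2(M[1,1],M[0,1]))
    print('t',s['time'].__round__(2),'tcp',s['eef_pos'].round(4),'yaw',round(y,2),'tilt',np.degrees(np.arccos(-M[2,2])).round(2),'open',round(s['opening']*85.4,1),'F',s['contact_force'].round(1))
    if target is not None: print(' shift units',(r.inv().apply(np.array(target)-s['eef_pos'])/.03).round(2))
    if yaw is not None: print(' rotz units',((y-yaw)/5).round(2))
E
python3 - <<'E'
from h import *
to([.571,-.2685,.115],15.8)
E
```

```text
t 4.83 tcp [ 0.5745 -0.2666  0.1619] yaw 16.28 tilt 0.04 open 39.9 F [-0.3 -0.2  0.1]
 shift units [-0.03 -0.13  1.56]
 rotz units 0.1
```

Call:
{"name": "send_rows", "arguments": {
  "translation": [
    [0, -0.1, 1],
    [0, 0, 1],
    [0, 0, 1],
    [0, 0, 0.9],
    [0, 0, 0]
  ],
  "rotation": [
    [0, 0, 0.1],
    [0, 0, 0],
    [0, 0, 0],
    [0, 0, 0],
    [0, 0, 0]
  ],
  "grip": [40, 40, 40, 40, 40]
}}

```text
time: 5.45
eef_pos: [0.57, -0.2664, 0.0427]
tcp_rot: [0.603, 0.797, -0.0, -0.003]
contact_force: [0.6, 0.6, -0.0]
opening: 0.467
```

Call:
{"name": "send_rows", "arguments": {
  "translation": [
    [0, 0, 0],
    [0, 0, 0],
    [0, 0, 0],
    [0, 0, 0],
    [0, 0, 0]
  ],
  "rotation": [
    [0, 0, 0],
    [0, 0, 0],
    [0, 0, 0],
    [0, 0, 0],
    [0, 0, 0]
  ],
  "grip": [25, 15, 8, 5, 5]
}}

```text
time: 6.08
eef_pos: [0.5724, -0.2684, 0.0472]
tcp_rot: [0.603, 0.797, -0.0, 0.001]
contact_force: [-2.3, -1.5, 6.3]
opening: 0.124
```

```bash
python3 - <<'E'
from h import *
to(None)
t=snap('top');s=snap('scene')
cv2.imwrite('pics/g1.png',np.hstack([cv2.resize(c['image'][y:y+75,x:x+80],(400,375),interpolation=cv2.INTER_CUBIC) for c,x,y in((t,365,160),(s,190,195))]))
E
```

```text
t 6.08 tcp [ 0.5724 -0.2684  0.0472] yaw 15.76 tilt 0.13 open 10.6 F [-2.3 -1.5  6.3]
```

View pics/g1.png

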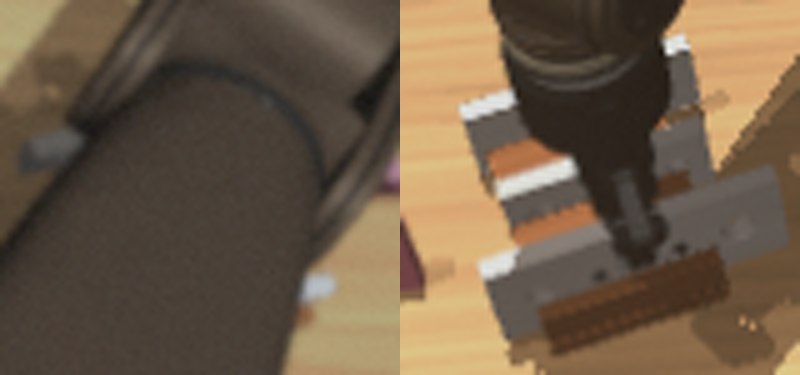

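The plate is held (opening about 11 mm), gripped centrally with the two middle bush dots at (600,275) and (680,248) either side of the fingers. The next moves lift it, carry it to the mat and turn it to the jig's heading.

Call:
{"name": "send_rows", "arguments": {
  "translation": [
    [0, 0, -0.3],
    [0, 0, -0.6],
    [0, 0, -1],
    [0, 0, -1],
    [0, 0, -0.5]
  ],
  "rotation": [
    [0, 0, 0],
    [0, 0, 0],
    [0, 0, 0],
    [0, 0, 0],
    [0, 0, 0]
  ],
  "grip": [5, 5, 5, 5, 5]
}}

```text
time: 6.8
eef_pos: [0.5728, -0.268, 0.1501]
tcp_rot: [0.604, 0.797, 0.0, 0.002]
contact_force: [-0.1, -0.3, -2.8]
opening: 0.126
```

Call:
{"name": "send_rows", "arguments": {
  "translation": [
    [0.96, 0, 0],
    [0.96, 0, 0],
    [0.96, 0, 0],
    [0.96, 0, 0],
    [0.96, 0, 0]
  ],
  "rotation": [
    [0, 0, 0],
    [0, 0, 0],
    [0, 0, 0],
    [0, 0, 0],
    [0, 0, 0]
  ],
  "grip": [5, 5, 5, 5, 5]
}}

```text
time: 7.42
eef_pos: [0.532, -0.1278, 0.1469]
tcp_rot: [0.604, 0.797, 0.0, -0.001]
contact_force: [0.0, 0.1, -2.5]
opening: 0.13
```

Call:
{"name": "send_rows", "arguments": {
  "translation": [
    [0.96, 0, 0],
    [0.96, 0, 0],
    [0.96, 0, 0],
    [0.96, 0, 0],
    [0.96, 0, 0]
  ],
  "rotation": [
    [0, 0, 0],
    [0, 0, 0],
    [0, 0, 0],
    [0, 0, 0],
    [0, 0, 0]
  ],
  "grip": [5, 5, 5, 5, 5]
}}

```text
time: 8.05
eef_pos: [0.493, 0.0107, 0.147]
tcp_rot: [0.604, 0.797, -0.0, -0.0]
contact_force: [0.7, -0.4, -3.4]
opening: 0.129
```

Call:
{"name": "send_rows", "arguments": {
  "translation": [
    [0, 0, 0],
    [0, 0, 0],
    [0, 0, 0],
    [0, 0, 0],
    [0, 0, 0]
  ],
  "rotation": [
    [0, 0, 1],
    [0, 0, 1],
    [0, 0, 1],
    [0, 0, 1],
    [0, 0, 1]
  ],
  "grip": [5, 5, 5, 5, 5]
}}

```text
time: 8.68
eef_pos: [0.4933, 0.0099, 0.147]
tcp_rot: [0.763, 0.646, -0.0, -0.0]
contact_force: [-0.6, -0.1, -4.2]
opening: 0.126
```

Call:
{"name": "send_rows", "arguments": {
  "translation": [
    [0, 0, 0],
    [0, 0, 0],
    [0, 0, 0],
    [0, 0, 0]
  ],
  "rotation": [
    [0, 0, 1],
    [0, 0, 1],
    [0, 0, 0.6],
    [0, 0, 0]
  ],
  "grip": [5, 5, 5, 5]
}}

```text
time: 9.18
eef_pos: [0.4934, 0.0098, 0.147]
tcp_rot: [0.83, 0.557, -0.0, -0.0]
contact_force: [-0.5, -0.0, -3.7]
opening: 0.127
```

```bash
python3 - <<'E'
from h import *
to([.50,.01,.05],-22.4)
E
```

```text
t 9.18 tcp [0.4934 0.0098 0.147 ] yaw -22.25 tilt 0.04 open 10.9 F [-0.5 -0.  -3.7]
 shift units [0.09 0.2  3.23]
 rotz units 0.03
```

Call:
{"name": "send_rows", "arguments": {
  "translation": [
    [0, 0, 1],
    [0, 0, 1],
    [0, 0, 1],
    [0, 0, 0.5],
    [0, 0, 0.1]
  ],
  "rotation": [
    [0, 0, 0],
    [0, 0, 0],
    [0, 0, 0],
    [0, 0, 0],
    [0, 0, 0]
  ],
  "grip": [5, 5, 5, 5, 5]
}}

```text
time: 9.8
eef_pos: [0.4932, 0.0098, 0.0385]
tcp_rot: [0.83, 0.557, -0.001, -0.001]
contact_force: [-0.1, 0.6, -3.0]
opening: 0.13
```

Call:
{"name": "send_rows", "arguments": {
  "translation": [
    [0, 0, 0.05],
    [0, 0, 0]
  ],
  "rotation": [
    [0, 0, 0],
    [0, 0, 0]
  ],
  "grip": [5, 5]
}}

```text
time: 10.05
eef_pos: [0.4947, 0.0095, 0.039]
tcp_rot: [0.83, 0.557, 0.001, 0.001]
contact_force: [-0.2, -0.4, -2.5]
opening: 0.124
```

Call:
{"name": "send_rows", "arguments": {
  "translation": [
    [0, 0, 0.05],
    [0, 0, 0.05],
    [0, 0, 0]
  ],
  "rotation": [
    [0, 0, 0],
    [0, 0, 0],
    [0, 0, 0]
  ],
  "grip": [5, 5, 5]
}}

```text
time: 10.42
eef_pos: [0.4951, 0.0094, 0.0382]
tcp_rot: [0.83, 0.557, 0.0, 0.0]
contact_force: [-5.9, 0.9, 13.8]
opening: 0.129
```

Call:
{"name": "send_rows", "arguments": {
  "translation": [
    [0, 0, -0.05],
    [0, 0, 0],
    [0, 0, 0],
    [0, 0, 0],
    [0, 0, 0]
  ],
  "rotation": [
    [0, 0, 0],
    [0, 0, 0],
    [0, 0, 0],
    [0, 0, 0],
    [0, 0, 0]
  ],
  "grip": [8, 14, 20, 35, 45]
}}

```text
time: 11.05
eef_pos: [0.4938, 0.0096, 0.0362]
tcp_rot: [0.83, 0.557, -0.0, -0.0]
contact_force: [0.3, -0.2, -0.8]
opening: 0.527
```

Call:
{"name": "send_rows", "arguments": {
  "translation": [
    [0, 0, -0.5],
    [0, 0, -1],
    [0, 0, -1],
    [0, -0.7, 0],
    [0, -0.7, 0]
  ],
  "rotation": [
    [0, 0, 0],
    [0, 0, 0],
    [0, 0, 0],
    [0, 0, 0],
    [0, 0, 0]
  ],
  "grip": [45, 45, 45, 20, 0]
}}

```text
time: 11.68
eef_pos: [0.4553, 0.0256, 0.1131]
tcp_rot: [0.83, 0.557, 0.001, 0.001]
contact_force: [0.6, -0.2, -0.3]
opening: 0.106
```

```bash
python3 - <<'E'
from h import *
to(None)
s=snap('scene')
cv2.imwrite('pics/m1.png',cv2.resize(s['image'][150:300,250:420],None,fx=4,fy=4,interpolation=cv2.INTER_CUBIC))
E
```

```text
t 11.68 tcp [0.4553 0.0256 0.1131] yaw -22.29 tilt 0.15 open 9.1 F [ 0.6 -0.2 -0.3]
```

View pics/m1.png

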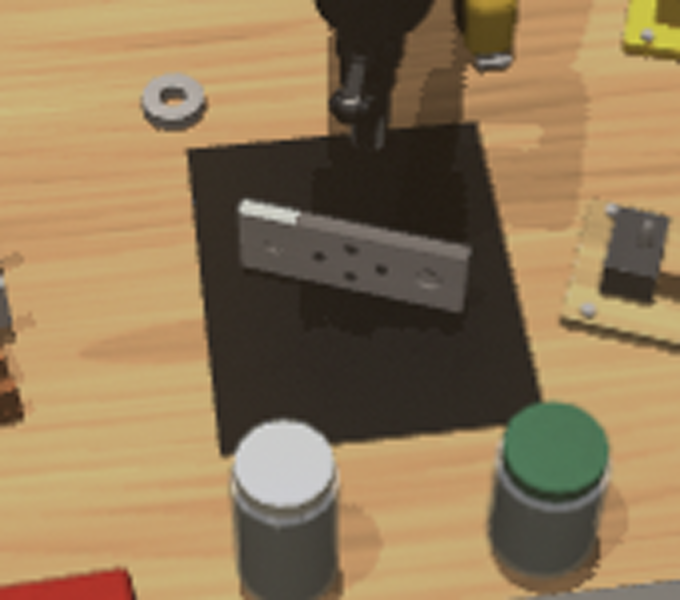

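The plate stands upright on the mat, with the big hole at (428,280) on the right and the fingers behind it. Next I lower the closed fingers behind it and tip it over.

Call:
{"name": "send_rows", "arguments": {
  "translation": [
    [0, 0, 1],
    [0, 0, 1],
    [0, 0, 0.1],
    [0, 0.4, 0],
    [0, 0.4, 0]
  ],
  "rotation": [
    [0, 0, 0],
    [0, 0, 0],
    [0, 0, 0],
    [0, 0, 0],
    [0, 0, 0]
  ],
  "grip": [0, 0, 0, 0, 0]
}}

```text
time: 12.35
eef_pos: [0.4795, 0.0159, 0.0501]
tcp_rot: [0.83, 0.557, 0.001, 0.001]
contact_force: [-0.5, 0.3, -0.4]
opening: 0.001
```

Call:
{"name": "send_rows", "arguments": {
  "translation": [
    [0, 0.4, 0],
    [0, 0.4, 0],
    [0, 0, 0],
    [0, 0, 0],
    [0, 0, 0]
  ],
  "rotation": [
    [0, 0, 0],
    [0, 0, 0],
    [0, 0, 0],
    [0, 0, 0],
    [0, 0, 0]
  ],
  "grip": [0, 0, 0, 0, 0]
}}

```text
time: 12.98
eef_pos: [0.4988, 0.0076, 0.0481]
tcp_rot: [0.83, 0.557, -0.0, -0.0]
contact_force: [-0.5, 0.6, -0.4]
opening: 0.001
```

Call:
{"name": "send_rows", "arguments": {
  "translation": [
    [0, 0, -1],
    [0, -1, -1],
    [0, -1, -1],
    [0, 0, -1],
    [0, 0, 0]
  ],
  "rotation": [
    [0, 0, 0],
    [0, 0, 0],
    [0, 0, 0],
    [0, 0, 0],
    [0, 0, 0]
  ],
  "grip": [30, 60, 80, 80, 80]
}}

```text
time: 13.6
eef_pos: [0.4452, 0.0301, 0.171]
tcp_rot: [0.83, 0.557, 0.002, 0.002]
contact_force: [1.2, 0.4, -0.1]
opening: 0.937
```

```bash
python3 - <<'E'
from h import *
to(None)
t=snap('top');s=snap('scene')
np.savez('cams.npz',**{k+n:np.array(c[k]) for n,c in(('t',t),('s',s)) for k in c})
cv2.imwrite('pics/m2.png',np.hstack([cv2.resize(c['image'][y:y+75,x:x+80],(400,375),interpolation=cv2.INTER_CUBIC) for c,x,y in((t,262,170),(s,300,190))]))
E
```

```text
t 13.6 tcp [0.4452 0.0301 0.171 ] yaw -22.25 tilt 0.37 open 80.1 F [ 1.2  0.4 -0.1]
```

View pics/m2.png

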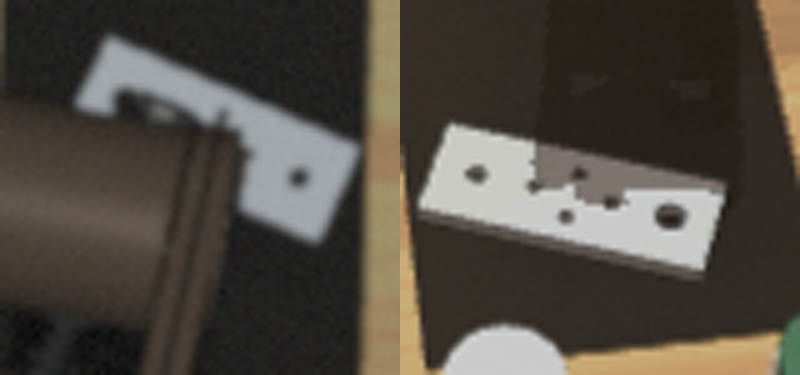

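```bash
python3 - <<'E'
from h import *
d=np.load('cams.npz'); s={k[:-1]:d[k] for k in d.files if k.endswith('s')}; t={k[:-1]:d[k] for k in d.files if k.endswith('t')}
px=np.array([(450,122),(727,185),(702,270),(418,210),(478,174),(670,216)],float); px=(px-[400,0])/5+[300,190]-.4
P=ray(s,px,.015); print(P.round(4)); 
c=P[:4].mean(0); h=P[5]-P[4]; print('mid',c,'holes mid',P[4:].mean(0),'sep',np.linalg.norm(h),'yaw',np.degrees(np.arctan2(h[1],h[0])))
for a,b in((0,1),(3,2)): e=P[b]-P[a]; print(np.degrees(np.arctan2(e[1],e[0])),np.linalg.norm(e))
# top: right-hand corners + far-left
px=np.array([(110,35),(360,148),(318,244),(299,178)],float)/5+[262,170]-.4
Q=ray(t,px,.015);print(Q.round(4)); e=Q[0]-Q[1]; y=np.arctan2(e[1],e[0]); u=np.array([np.cos(y),np.sin(y)])
print('top yaw',np.degrees(y),np.linalg.norm(e),'mid from right edge',(Q[1]+Q[2])[:2]/2+.08*u, 'from hole',Q[3,:2]+.055*u)
to([.531,-.006,.17],-22.4)
E
```

```text
[[ 0.4758 -0.0685  0.015 ]
 [ 0.5388  0.0785  0.015 ]
 [ 0.5927  0.0556  0.015 ]
 [ 0.5341 -0.0919  0.015 ]
 [ 0.5139 -0.0567  0.015 ]
 [ 0.5554  0.0441  0.015 ]]
mid [ 0.53535697 -0.00657659  0.015     ] holes mid [ 0.53468777 -0.00631279  0.015     ] sep 0.10905475785743489 yaw 67.62337807145943
66.8200384997095 0.1598945139856626
68.34732721660377 0.158763875908205
[[ 0.5903  0.0577  0.015 ]
 [ 0.528  -0.0898  0.015 ]
 [ 0.4715 -0.0669  0.015 ]
 [ 0.5094 -0.0549  0.015 ]]
top yaw 67.09808599943273 0.16009481384913377 mid from right edge [ 0.53086982 -0.0046157 ] from hole [ 0.53085048 -0.00420645]
t 13.7 tcp [0.4435 0.0302 0.1678] yaw -22.28 tilt 0.01 open 79.8 F [-0.  -0.5 -0.5]
 shift units [-0.01  3.16 -0.07]
 rotz units 0.02
```

The plate lies flat, big hole on the +y side, at about (0.533, -0.0055) with yaw 67.5°. In m2.png the scene view has the small hole at (478,174) and the big hole at (670,216). Next I move over it and down.

Call:
{"name": "send_rows", "arguments": {
  "translation": [
    [0, 0.8, 0],
    [0, 0.8, 0],
    [0, 0.8, 0],
    [0, 0.8, 0],
    [0, 0, 1]
  ],
  "rotation": [
    [0, 0, 0],
    [0, 0, 0],
    [0, 0, 0],
    [0, 0, 0],
    [0, 0, 0]
  ],
  "grip": [85, 85, 85, 85, 85]
}}

```text
time: 14.32
eef_pos: [0.5351, -0.0074, 0.1384]
tcp_rot: [0.831, 0.557, 0.001, 0.001]
contact_force: [-0.2, 1.1, 0.2]
opening: 0.993
```

Call:
{"name": "send_rows", "arguments": {
  "translation": [
    [0, 0, 1],
    [0, 0, 1],
    [0, 0, 1],
    [0, 0, 0.8],
    [0, 0, 0.4]
  ],
  "rotation": [
    [0, 0, 0],
    [0, 0, 0],
    [0, 0, 0],
    [0, 0, 0],
    [0, 0, 0]
  ],
  "grip": [85, 85, 85, 85, 85]
}}

```text
time: 14.95
eef_pos: [0.5302, -0.0059, 0.0089]
tcp_rot: [0.83, 0.557, -0.002, -0.002]
contact_force: [-0.7, 0.9, -0.2]
opening: 1.0
```

```bash
python3 - <<'E'
from h import *
to([.533,-.0055,.001],-22.5)
s=snap('scene')
cv2.imwrite('pics/m3.png',cv2.resize(s['image'][180:255,295:395],None,fx=7,fy=7,interpolation=cv2.INTER_CUBIC))
E
```

```text
t 14.95 tcp [ 0.5302 -0.0059  0.0089] yaw -22.29 tilt 0.36 open 85.4 F [-0.7  0.9 -0.2]
 shift units [0.05 0.08 0.26]
 rotz units 0.04
```

View pics/m3.png

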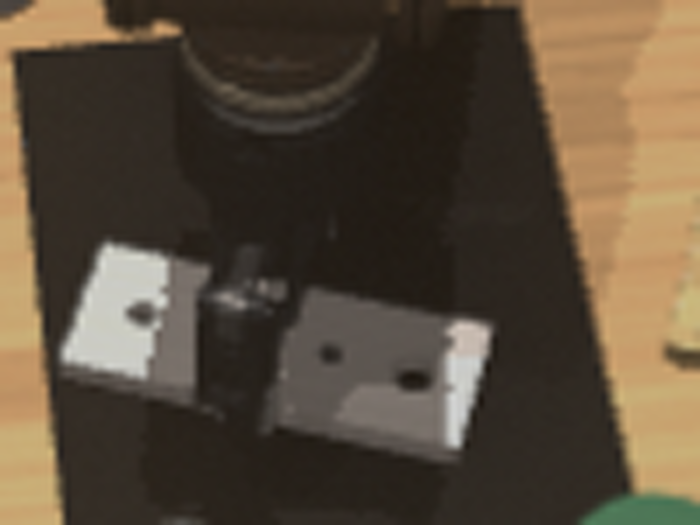

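The open fingers straddle the plate, with the near finger at (240,400) and clear of its edge. They sit about 4 mm towards the small end, so I nudge along, finish the descent and close.

Call:
{"name": "send_rows", "arguments": {
  "translation": [
    [0.1, 0.05, 0.1],
    [0, 0, 0.1],
    [0, 0, 0]
  ],
  "rotation": [
    [0, 0, 0.04],
    [0, 0, 0],
    [0, 0, 0]
  ],
  "grip": [85, 85, 85]
}}

```text
time: 15.38
eef_pos: [0.5357, -0.0041, 0.0069]
tcp_rot: [0.831, 0.556, 0.0, 0.0]
contact_force: [0.3, -0.8, 0.4]
opening: 0.995
```

Call:
{"name": "send_rows", "arguments": {
  "translation": [
    [0, 0, 0],
    [0, 0, 0],
    [0, 0, 0],
    [0, 0, 0],
    [0, 0, 0]
  ],
  "rotation": [
    [0, 0, 0],
    [0, 0, 0],
    [0, 0, 0],
    [0, 0, 0],
    [0, 0, 0]
  ],
  "grip": [75, 68, 60, 55, 52]
}}

```text
time: 16.0
eef_pos: [0.5348, -0.0039, 0.0071]
tcp_rot: [0.831, 0.556, -0.001, -0.001]
contact_force: [-3.5, 0.2, 6.6]
opening: 0.673
```

```bash
python3 - <<'E'
from h import *
to(None)
E
```

```text
t 16.0 tcp [ 0.5348 -0.0039  0.0071] yaw -22.48 tilt 0.1 open 57.4 F [-3.5  0.2  6.6]
```

Call:
{"name": "send_rows", "arguments": {
  "translation": [
    [0, 0, 0],
    [0, 0, 0]
  ],
  "rotation": [
    [0, 0, 0],
    [0, 0, 0]
  ],
  "grip": [50, 50]
}}

```text
time: 16.25
eef_pos: [0.5348, -0.0039, 0.0071]
tcp_rot: [0.831, 0.556, -0.001, -0.001]
contact_force: [-3.5, 1.8, 6.3]
opening: 0.668
```

Call:
{"name": "send_rows", "arguments": {
  "translation": [
    [0, 0, -0.3],
    [0, 0, -0.4],
    [0, 0, -0.5],
    [0, 0, 0],
    [0, 0, 0]
  ],
  "rotation": [
    [0, 0, 0],
    [0, 0, 0],
    [0, 0, 0],
    [0, 0, 0],
    [0, 0, 0]
  ],
  "grip": [50, 50, 50, 50, 50]
}}

```text
time: 16.88
eef_pos: [0.5351, -0.0041, 0.0424]
tcp_rot: [0.831, 0.556, 0.0, 0.0]
contact_force: [-0.1, -0.0, -3.5]
opening: 0.666
```

```bash
python3 - <<'E'
from h import *
to([.541,.257,.14],-22.4)
s=snap('scene')
cv2.imwrite('pics/m4.png',cv2.resize(s['image'][170:255,295:395],None,fx=6,fy=6,interpolation=cv2.INTER_CUBIC))
E
```

```text
t 16.88 tcp [ 0.5351 -0.0041  0.0424] yaw -22.48 tilt 0.01 open 56.9 F [-0.1 -0.  -3.5]
 shift units [ 8.12 -3.15 -3.25]
 rotz units -0.02
```

View pics/m4.png

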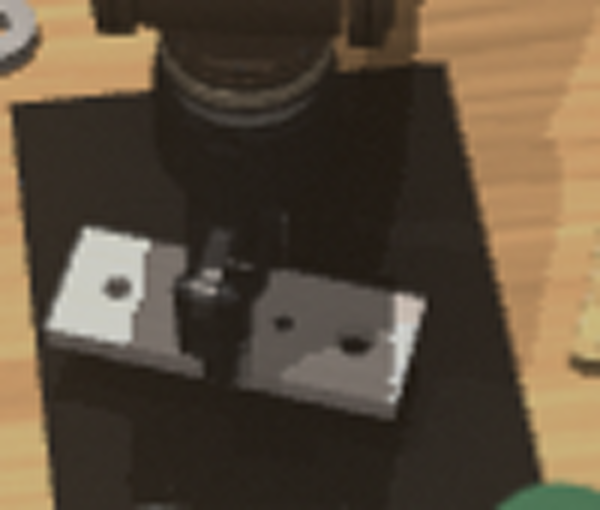

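The plate is held level, with holes at (118,287) and (354,344) and about 3.5 N of weight. I carry it over the jig.

Call:
{"name": "send_rows", "arguments": {
  "translation": [
    [0, 0, -0.8],
    [0, 0, -0.8],
    [0, 0, -0.8],
    [0.8, -0.3, -0.4],
    [0.9, -0.35, 0]
  ],
  "rotation": [
    [0, 0, 0],
    [0, 0, 0],
    [0, 0, 0],
    [0, 0, 0],
    [0, 0, 0]
  ],
  "grip": [50, 50, 50, 50, 50]
}}

```text
time: 17.55
eef_pos: [0.5373, 0.0507, 0.1272]
tcp_rot: [0.832, 0.555, 0.001, 0.001]
contact_force: [0.5, -0.4, -3.8]
opening: 0.665
```

Call:
{"name": "send_rows", "arguments": {
  "translation": [
    [0.9, -0.35, 0],
    [0.9, -0.35, 0],
    [0.9, -0.35, 0],
    [0.9, -0.35, 0],
    [0.9, -0.35, 0]
  ],
  "rotation": [
    [0, 0, 0],
    [0, 0, 0],
    [0, 0, 0],
    [0, 0, 0],
    [0, 0, 0]
  ],
  "grip": [50, 50, 50, 50, 50]
}}

```text
time: 18.18
eef_pos: [0.5391, 0.1962, 0.1253]
tcp_rot: [0.831, 0.556, -0.001, -0.0]
contact_force: [0.0, 0.9, -3.2]
opening: 0.668
```

Call:
{"name": "send_rows", "arguments": {
  "translation": [
    [0.9, -0.35, 0],
    [0.9, -0.35, 0],
    [0, 0, 0],
    [0, 0, 0]
  ],
  "rotation": [
    [0, 0, 0],
    [0, 0, 0],
    [0, 0, 0],
    [0, 0, 0]
  ],
  "grip": [50, 50, 50, 50]
}}

```text
time: 18.68
eef_pos: [0.5405, 0.2528, 0.1255]
tcp_rot: [0.831, 0.556, -0.001, -0.0]
contact_force: [-0.6, 0.0, -3.1]
opening: 0.664
```

```bash
python3 - <<'E'
from h import *
s0=cv2.imread('pics/scene0.png')
c=snap('scene')
P=ray(c,np.array([(118,287),(354,344)])/6+[294.6,169.6],.0504); print('holes at lift',P.round(4).tolist(),P.mean(0),'tcp was .5351 -.0041'); 
to([.541,.257,.09],-22.4)
cv2.imwrite('pics/j1.png',np.vstack([cv2.resize(i[y:y+60,380:480],(800,300*8//5//1*1),interpolation=cv2.INTER_CUBIC) if 0 else cv2.resize(i[y:y+60,385:485],None,fx=5,fy=5,interpolation=cv2.INTER_CUBIC) for i,y in((c['image'],160),(s0,190))]))
E
```

```text
holes at lift [[0.5164, -0.0586, 0.0504], [0.5612, 0.0419, 0.0504]] [ 0.5388084  -0.00837992  0.0504    ] tcp was .5351 -.0041
t 18.73 tcp [0.5406 0.2525 0.1256] yaw -22.51 tilt 0.08 open 56.9 F [-1.1 -0.8 -2.7]
 shift units [ 0.14 -0.05  1.19]
 rotz units -0.02
```

View pics/j1.png

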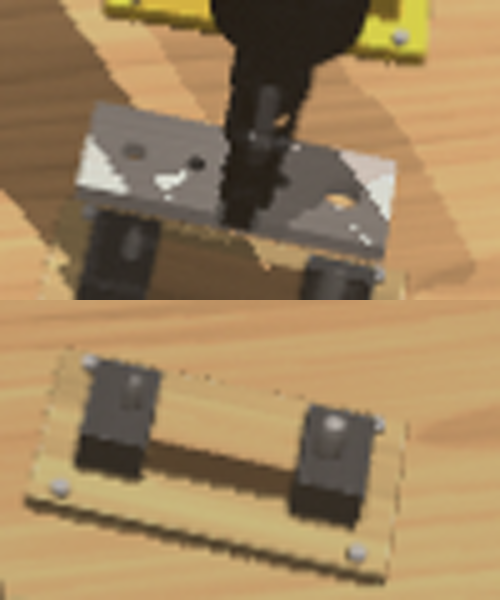

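```bash
cat > fit.py <<'E'
from h import *
from scipy.optimize import least_squares
def fit(c,px,M,p0):
    """planar pose x,y,yaw(deg) of model points M (x normal-right frame: y to big), z absolute"""
    px=np.array(px,float);M=np.array(M,float)
    def W(p):
        a=np.radians(p[2]); u=np.array([np.cos(a),np.sin(a)]); v=np.array([u[1],-u[0]]) # u=y axis, v=x axis
        return np.c_[p[0]+M[:,0]*v[0]+M[:,1]*u[0],p[1]+M[:,0]*v[1]+M[:,1]*u[1],M[:,2]]
    r=least_squares(lambda p:(proj(c,W(p))-px).ravel(),p0,x_scale=[.01,.01,1],loss='soft_l1')
    return r.x,(proj(c,W(r.x))-px).round(1).tolist()
E
python3 - <<'E'
from fit import *
d=np.load('cams.npz'); s={k[:-1]:d[k] for k in d.files if k.endswith('s')}; t={k[:-1]:d[k] for k in d.files if k.endswith('t')}
jm=[(0,55,.063),(0,-55,.063),(-55,-100,.012),(-55,100,.012),(55,100,.012),(55,-100,.012)]
jm=[(a/1e3,b/1e3,z) for a,b,z in jm]
sp=np.array([(335,422),(134,380),(68,348),(406,425),(385,573),(27,495)])/5+[384.6,129.6]
print('jig scene',fit(s,sp,jm,[.54,.257,67.5]))
tp=np.array([(484,409),(628,475),(665,578),(400,461),(490,336),(733,443)],float)
tp=(tp-[400,300])/4+[169.6,154.6]
# corners in top crop: top(490,336) right(733,443) bottom(665,578)
jt=[jm[0],jm[1],jm[2],jm[4-0],jm[5]]
for order in ([3,4,5,2],):
    print('jig top',fit(t,tp[[0,1,2,4,5]],[jm[0],jm[1],jm[2],jm[4],jm[5]],[.535,.259,67.5]))
pz=.1336
pm=[(0,55),(0,-55),(-30,-80),(-30,80),(30,80),(30,-80)]
pp=np.array([(341,201),(134,151),(96,102),(396,160),(383,247),(78,190)])/5+[384.6,159.6]
print('plate scene',fit(s,pp,[(a/1e3,b/1e3,pz) for a,b in pm],[.54,.257,67.5]))
pp=np.array([(354,344),(118,287),(88,226),(426,298),(400,405),(46,329)])/6+[294.6,169.6]
print('plate lift scene',fit(s,pp,[(a/1e3,b/1e3,.0504) for a,b in pm],[.54,0,67.5]))
to(None)
E
```

```text
jig scene (array([ 0.54086572,  0.25886008, 66.69198436]), [[0.1, 0.3], [0.3, -0.1], [-0.9, -0.3], [0.4, -0.7], [0.3, 0.7], [-0.4, -0.1]])
jig top (array([ 0.53588941,  0.25995817, 67.22804492]), [[0.4, 0.4], [-0.3, 0.0], [0.4, 0.4], [-0.3, -1.0], [-0.2, -0.1]])
plate scene (array([ 0.54400006,  0.24752549, 67.8860208 ]), [[0.4, -1.2], [-0.3, 0.5], [-0.3, 0.1], [0.0, 0.4], [0.6, 0.4], [-0.4, -0.7]])
plate lift scene (array([ 5.38208864e-01, -7.30199439e-03,  6.75196090e+01]), [[0.5, -0.7], [0.2, 0.2], [-0.4, 0.1], [0.1, 0.3], [-0.6, 0.1], [0.1, -0.1]])
t 18.73 tcp [0.5406 0.2525 0.1256] yaw -22.51 tilt 0.08 open 56.9 F [-1.1 -0.8 -2.7]
```

Call:
{"name": "send_rows", "arguments": {
  "translation": [
    [0.3, -0.2, 0.4],
    [0, 0, 0.6],
    [0, 0, 0.6],
    [0, 0, 0],
    [0, 0, 0]
  ],
  "rotation": [
    [0, 0, 0.1],
    [0, 0, 0],
    [0, 0, 0],
    [0, 0, 0],
    [0, 0, 0]
  ],
  "grip": [50, 50, 50, 50, 50]
}}

```text
time: 19.35
eef_pos: [0.5391, 0.2638, 0.0782]
tcp_rot: [0.834, 0.552, -0.0, 0.0]
contact_force: [0.5, 0.0, -3.0]
opening: 0.669
```

```bash
python3 - <<'E'
from h import *
to(None)
c=snap('scene');t=snap('top')
# average frames for noise; scene big, top small
cv2.imwrite('pics/j2.png',np.vstack([np.clip(1.4*cv2.resize(c['image'][185:245,385:475],(720,480),interpolation=cv2.INTER_CUBIC).astype(float),0,255).astype(np.uint8)]))
cv2.imwrite('pics/j2t.png',t['image'])
E
```

```text
t 19.35 tcp [0.5391 0.2638 0.0782] yaw -22.99 tilt 0.0 open 57.1 F [ 0.5  0.  -3. ]
```

View pics/j2.png

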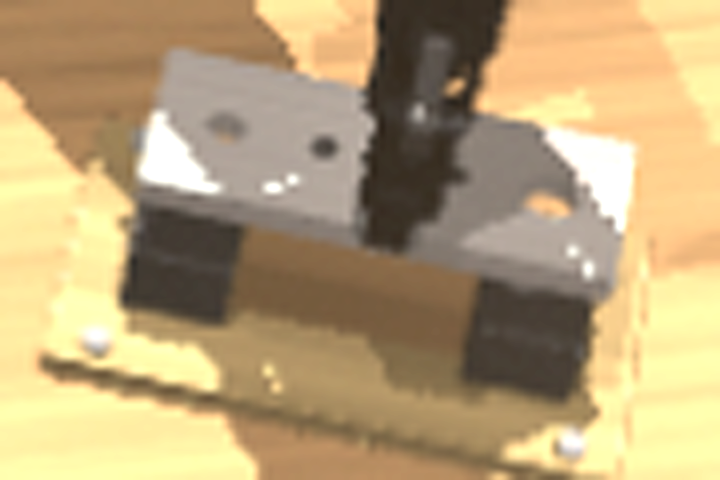

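```bash
python3 - <<'E'
from fit import *
d=np.load('cams.npz'); s={k[:-1]:d[k] for k in d.files if k.endswith('s')}
pm=[(0,55),(0,-55),(-30,-80),(-30,80),(30,80),(30,-80)]
pp=np.array([(548,195),(226,122),(170,48),(636,145),(612,280),(137,188)])/8+[384.56,184.56]
for z in (.0862,.083):
  print('plate',fit(s,pp,[(a/1e3,b/1e3,z) for a,b in pm],[.54,.257,67.5]))
# block tops & pins refit incl. block corners from scene0 crop (5x, offset 385,190-60)
jm=[(0,55,.063),(0,-55,.063),(-28,-74,.042),(-28,-36,.042),(28,-74,.042),(-28,36,.042),(-28,74,.042),(28,36,.042),(28,74,.042),(-55,-100,.012),(-55,100,.012),(55,100,.012),(55,-100,.012)]
sp=np.array([(335,422),(134,380),(95,357),(160,372),(78,432),(312,403),(378,418),(292,482),(361,497),(68,348),(406,425),(385,573),(27,495)])/5+[384.6,129.6]
print('jig',fit(s,sp,[(a/1e3,b/1e3,z) for a,b,z in jm],[.54,.257,67.5]))
E
```

```text
plate (array([ 0.54175679,  0.25854682, 67.28201329]), [[0.3, 0.1], [-0.1, 0.7], [-0.4, -0.1], [-0.3, -0.1], [0.5, 0.2], [-0.1, -1.0]])
plate (array([ 0.53933783,  0.25972053, 67.26783901]), [[0.3, 0.1], [-0.0, 0.7], [-0.3, -0.1], [-0.4, -0.1], [0.4, 0.2], [-0.0, -1.0]])
jig (array([ 0.54133758,  0.25902374, 66.4776334 ]), [[0.2, 0.5], [0.4, -0.0], [2.3, 0.3], [2.7, 0.2], [1.9, 0.5], [-2.2, -0.3], [-1.8, -0.3], [-1.0, -0.4], [-0.9, -0.3], [-0.7, -0.3], [0.6, -0.4], [0.3, 1.0], [-0.3, -0.1]])
```

The plate and jig poses agree within about 1 mm in the scene view (plate (0.5418, 0.2585), jig (0.541, 0.259)). I lower it gently and watch the force.

Call:
{"name": "send_rows", "arguments": {
  "translation": [
    [0, 0, 0.1],
    [0, 0, 0.15],
    [0, 0, 0.15],
    [0, 0, 0.1],
    [0, 0, 0]
  ],
  "rotation": [
    [0, 0, 0.05],
    [0, 0, 0],
    [0, 0, 0],
    [0, 0, 0],
    [0, 0, 0]
  ],
  "grip": [50, 50, 50, 50, 50]
}}

```text
time: 20.08
eef_pos: [0.5386, 0.2638, 0.0628]
tcp_rot: [0.835, 0.55, -0.0, -0.0]
contact_force: [0.4, 0.1, -3.5]
opening: 0.67
```

Call:
{"name": "send_rows", "arguments": {
  "translation": [
    [0, 0, 0.07],
    [0, 0, 0.07],
    [0, 0, 0]
  ],
  "rotation": [
    [0, 0, 0],
    [0, 0, 0],
    [0, 0, 0]
  ],
  "grip": [50, 50, 50]
}}

```text
time: 20.45
eef_pos: [0.5388, 0.2638, 0.0589]
tcp_rot: [0.835, 0.55, -0.0, -0.0]
contact_force: [0.6, -1.1, -3.0]
opening: 0.67
```

Call:
{"name": "send_rows", "arguments": {
  "translation": [
    [0, 0, 0.07],
    [0, 0, 0.07],
    [0, 0, 0]
  ],
  "rotation": [
    [0, 0, 0],
    [0, 0, 0],
    [0, 0, 0]
  ],
  "grip": [50, 50, 50]
}}

```text
time: 20.82
eef_pos: [0.5387, 0.2638, 0.0546]
tcp_rot: [0.835, 0.55, -0.0, -0.0]
contact_force: [-0.1, 0.3, -2.0]
opening: 0.67
```

Call:
{"name": "send_rows", "arguments": {
  "translation": [
    [0, 0, 0.07],
    [0, 0, 0.07],
    [0, 0, 0]
  ],
  "rotation": [
    [0, 0, 0],
    [0, 0, 0],
    [0, 0, 0]
  ],
  "grip": [50, 50, 50]
}}

```text
time: 21.2
eef_pos: [0.5387, 0.2638, 0.0504]
tcp_rot: [0.835, 0.55, -0.0, -0.0]
contact_force: [-0.5, -0.1, -3.1]
opening: 0.669
```

Call:
{"name": "send_rows", "arguments": {
  "translation": [
    [0, 0, 0.05],
    [0, 0, 0.05],
    [0, 0, 0]
  ],
  "rotation": [
    [0, 0, 0],
    [0, 0, 0],
    [0, 0, 0]
  ],
  "grip": [50, 50, 50]
}}

```text
time: 21.58
eef_pos: [0.5388, 0.2639, 0.0476]
tcp_rot: [0.835, 0.55, -0.0, -0.0]
contact_force: [-0.0, -0.4, -3.6]
opening: 0.669
```

Call:
{"name": "send_rows", "arguments": {
  "translation": [
    [0, 0, 0.05],
    [0, 0, 0]
  ],
  "rotation": [
    [0, 0, 0],
    [0, 0, 0]
  ],
  "grip": [50, 50]
}}

```text
time: 21.82
eef_pos: [0.539, 0.2639, 0.0463]
tcp_rot: [0.835, 0.55, 0.0, 0.0]
contact_force: [0.9, 0.7, -3.3]
opening: 0.669
```

Call:
{"name": "send_rows", "arguments": {
  "translation": [
    [0, 0, 0.03],
    [0, 0, 0.03],
    [0, 0, 0]
  ],
  "rotation": [
    [0, 0, 0],
    [0, 0, 0],
    [0, 0, 0]
  ],
  "grip": [50, 50, 50]
}}

```text
time: 22.2
eef_pos: [0.5391, 0.2639, 0.0461]
tcp_rot: [0.835, 0.55, -0.0, -0.0]
contact_force: [-4.1, -1.9, 6.7]
opening: 0.666
```

Call:
{"name": "send_rows", "arguments": {
  "translation": [
    [0, 0, 0.03],
    [0, 0, 0]
  ],
  "rotation": [
    [0, 0, 0],
    [0, 0, 0]
  ],
  "grip": [50, 50]
}}

```text
time: 22.45
eef_pos: [0.5391, 0.2639, 0.0461]
tcp_rot: [0.835, 0.55, -0.001, -0.0]
contact_force: [-6.6, -2.7, 9.8]
opening: 0.669
```

It is seated at TCP z = 0.046, as predicted. I release and lift clear.

Call:
{"name": "send_rows", "arguments": {
  "translation": [
    [0, 0, -0.05],
    [0, 0, 0],
    [0, 0, 0],
    [0, 0, 0],
    [0, 0, 0]
  ],
  "rotation": [
    [0, 0, 0],
    [0, 0, 0],
    [0, 0, 0],
    [0, 0, 0],
    [0, 0, 0]
  ],
  "grip": [56, 64, 72, 80, 85]
}}

```text
time: 23.08
eef_pos: [0.539, 0.2639, 0.045]
tcp_rot: [0.835, 0.55, 0.0, 0.0]
contact_force: [0.9, -0.0, 0.5]
opening: 0.997
```

Call:
{"name": "send_rows", "arguments": {
  "translation": [
    [0, 0, -0.3],
    [0, 0, -0.6],
    [0, 0, -1],
    [0, 0, -1],
    [0, 0, -1]
  ],
  "rotation": [
    [0, 0, 0],
    [0, 0, 0],
    [0, 0, 0],
    [0, 0, 0],
    [0, 0, 0]
  ],
  "grip": [85, 85, 85, 85, 85]
}}

```text
time: 23.7
eef_pos: [0.5393, 0.264, 0.1648]
tcp_rot: [0.835, 0.55, 0.001, 0.0]
contact_force: [0.2, -0.3, -0.0]
opening: 0.997
```

Call:
{"name": "send_rows", "arguments": {
  "translation": [
    [-1, -1, 0],
    [-1, -1, 0],
    [-1, -0.3, 0],
    [-1, 0, 0],
    [-1, 0, 0]
  ],
  "rotation": [
    [0, 0, 0],
    [0, 0, 0],
    [0, 0, 0],
    [0, 0, 0],
    [0, 0, 0]
  ],
  "grip": [85, 85, 85, 85, 85]
}}

```text
time: 24.32
eef_pos: [0.4163, 0.1527, 0.1637]
tcp_rot: [0.835, 0.551, 0.001, 0.001]
contact_force: [-0.1, -0.0, -0.1]
opening: 0.994
```

```bash
python3 - <<'E'
from h import *
to(None)
c=snap('scene');t=snap('top')
f=lambda i,x,y:cv2.resize(i[y:y+60,x:x+100],(600,360)if 0 else(480,288),interpolation=cv2.INTER_CUBIC)
r1=cv2.resize(c['image'][180:250,380:480],(800,560),interpolation=cv2.INTER_CUBIC)[:,:]
a=cv2.resize(c['image'][185:245,385:475],(600,400),interpolation=cv2.INTER_CUBIC)
b=cv2.resize(t['image'][160:230,170:260],(257,200),interpolation=cv2.INTER_CUBIC)
w=cv2.resize(c['image'],(320,200))
low=np.hstack([b,w,np.zeros((200,23,3),np.uint8)])
cv2.imwrite('pics/f.png',np.vstack([a,low]))
E
```

```text
t 24.32 tcp [0.4163 0.1527 0.1637] yaw -23.19 tilt 0.17 open 84.9 F [-0.1 -0.  -0.1]
```

View pics/f.png

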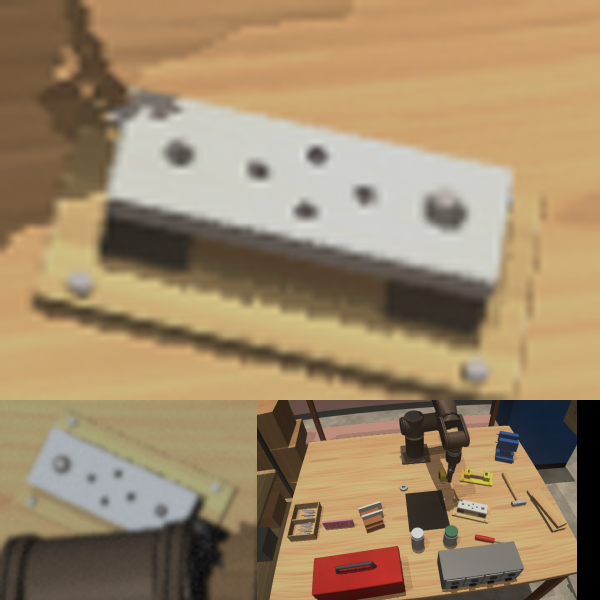

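The plate sits flat on both blocks, with the large pin in the large hole (445,208) and the small pin in the small hole (180,152). The other plates and both jars are in place. The gripper is clear of everything, so I hand in the job.

```bash
python3 -c "
from h import *
print(ticket.sign_off())"
```

```text
the job is handed in; nothing more can be done
None
```

The guide plate is on the drilling jig, large hole on large pin and small hole on small pin, and the job is handed in. The simulator gave no verdict.

- **What I did:** I lifted the plate from the rack and stood it on edge on the mat. I released it there and tipped it flat with the closed fingers. Then I took it again by its long edges and lowered it slowly onto the pins. It went down without resistance and met the blocks at tool height 0.046 m, the height I had worked out. I let go and backed the arm off by about 24 s of the 58 s allowed.
- **Last checks:** The final picture shows the plate flush on both blocks with a pin in each hole. The two jars and the other two rack plates look undisturbed. The wrist force was about 0 N with the gripper open and clear.
- **Disagreements:** The two cameras differed by about 4–5 mm in x and about 0.5° in the jig's heading. I therefore aligned plate to jig using the scene camera for both. The final fit was judged by eye and by seating height and contact force, and I did not measure hole-to-pin distances after release.

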